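Find the full tablet canister

TASK

Three look-alike lidded canisters of bottle-sterilising tablets stand on the black ledge; one is full and two are empty. Find the full one by lifting canisters clear of the ledge to feel their weight, and stand it upright inside the mint tray, setting it down rather than dropping it. Leave the two empty ones standing upright on the ledge, outside the tray, and never tip any canister over.

Things in the scene. Friction and masses are not known exactly. Their poses are not given: they have to be found in the camera images.
- canister_a: one of three identical-looking opaque white cylindrical canisters with a sage-green lid clipped shut and a sage band at the foot, rigid, 62 mm in diameter, 110 mm tall, standing loose on the ledge; origin at the centre of its underside, z up. Any one may be the full one: exactly one is full and weighs 0.40 to 0.50 kg, the two empty ones weigh about 0.11 kg each
- canister_b: one of three identical-looking opaque white cylindrical canisters with a sage-green lid clipped shut and a sage band at the foot, rigid, 62 mm in diameter, 110 mm tall, standing loose on the ledge; origin at the centre of its underside, z up. Any one may be the full one: exactly one is full and weighs 0.40 to 0.50 kg, the two empty ones weigh about 0.11 kg each
- canister_c: one of three identical-looking opaque white cylindrical canisters with a sage-green lid clipped shut and a sage band at the foot, rigid, 62 mm in diameter, 110 mm tall, standing loose on the ledge; origin at the centre of its underside, z up. Any one may be the full one: exactly one is full and weighs 0.40 to 0.50 kg, the two empty ones weigh about 0.11 kg each
- tray: shallow mint-green square tray, 150 x 150 mm outside and 14 mm tall, walls 5 mm thick, inside 140 x 140 mm, floor 5 mm above the ledge, fixed to the ledge; origin at the centre of its underside, x and y along its sides, z up
Not all that is in view belongs to the job. What is shaped like the canister_b but pink is not meant.

How it is judged:
By the outcome, as a careful person would: the job done as asked, in the order asked, and still so for the second after the job is handed in, with the robot touching nothing.
It also fails if it takes over 72 s, if anything falls off the work surface, if the arm or the gripper's body presses on something with over 40 N, if the wrist force passes 120 N, or if a joint passes its speed limit or range.

ROBOT

A 7-joint arm with a two-finger parallel gripper is mounted at the origin on the work surface. World frame = base frame: x ahead of the robot, y to its left, z up, the work surface at z = 0. Lengths are in m, angles in rad, forces in N, time in s.
With the tool pointing down it reaches from about 0.425 to 0.95 m from the base axis. Payload 4.7 kg.
Tool frame: the origin (TCP) lies midway between the tips of the shut fingers; the grasp point (between the pads) lies bot.grip_depth behind it (bot.grip_depth is the distance from the TCP to the grasp point, in m); z points along the fingers, y is the line along which they close (so a half turn about z gives the same grasp; the last joint's range is limited). The gripper opens to 87 mm and grips with 3 to 60 N. Pads are 19 mm wide; open, the fingers measure 117 mm over their backs; the gripper's body (75 mm by 190 mm) begins 51 mm behind the grasp point.
Start: joints at [1.236, 0.469, -0.049, 1.532, 0.024, 1.141, -0.082], TCP at [0.203, -0.644, 0.223] pointing down, gripper open.
Joint ranges: [-2.59, 2.59], [-0.33, 1.99], [-1.39, 1.29], [0.1, 2.45], [-1.04, 4.18], [0.21, 1.99], [-2.66, 2.66]. Speed limits (rad/s): [2.57, 2.57, 3.14, 3.14, 3.14, 3.14, 3.14].

INTERFACE

Orientations are given as a unit quaternion [x, y, z, w].
In Python, from bench import bot, eyes, spot_in, regions_of, tip_of gives the robot as it stands.
- The arm moves only by the tool move_arm, never from a script. Its argument "motion" is a list of rows, each a list of 3 entries, a list of its own where there are three numbers: the shift along the tool's x, y, z in m, then the turn about the tool's z in degrees, then the opening, from 0 (shut) to 1 (fully open). A call has 1 to 12 rows; each row shifts and turns the commanded pose from where the row before left it, along the tool's axes as they then stand; what a row does not reach is not made up. A row lasts 1/8 s, in which the tool goes at most 62.5 mm and 10.7 degrees, less where a joint would pass 70% of its speed; a pose out of reach is approached as far as the arm can. A call with a gripper value outside its range is refused whole. The fingers move at their own pace and stop on an object; "grip_force" is the grip in N (left out, the last holds). Time passes only in rows, so rows that do not move let the fingers close. It gives the time, the measured TCP pose, the force, the opening and the grip force at its end, in the units of the state.
- bot.sense(): the state, without advancing time (a new reading comes with each control period).
- eyes.capture(name): name is "side" or "top" or "wrist"; returns a dict with "frame" (480x640x3 uint8, red, green, blue), "range_z" (480x640 float32, m along the optical axis (not along the pixel's ray), 0 where there is no reading), "fx", "fy", "cx", "cy" (pixels), "view" (4x4, takes a point from world to camera coordinates); the wrist camera has in their place "T_tool_cam" (4x4, takes a point from camera to tool coordinates, whose origin is the TCP and whose axes are the flange's). Camera axes: x right, y up, looking along -z (the intrinsics and any distortion apply to the point x, -y, -z); pixel columns grow to the right and rows downward; lengths in m; the calibration is good to about 2 mm. A picture is of the moment at which its call begins: read the wrist's pose just before it.
- bot.job_done(): hands the job in; it is judged then, once.
Trained networks look in the newest picture that a camera, given by its name, has taken for a name from the list of things; names that differ only in an ending like _2 or _b are one class to them, and where a whole thing is asked for, a point or a joint stands for the part that bears it (a point fixed in the world has none). Each returns a list of dicts, best first, with "conf" (0 to 1); they miss things now and then, are a little off and sometimes report something else, mostly with a low value. They report only what shows in the picture. A call takes as long as a camera call. They do not tell look-alikes from the thing itself.
- spot_in(camera, target): "at" ([column, row] in pixels, amid what is visible of it).
- regions_of(camera, target): "region" (480x640 bool, what is visible of it) and "at" ([column, row] in pixels, amid what is visible of it).
- tip_of(camera, target): "at" ([column, row] in pixels: a listed point, or the origin of a listed thing).
The state is a dict: "clock": time; "q": joint angles; "joint_vel": joint speeds; "joint_torque": joint torques, N m; "tcp_pos": TCP position; "tcp_rot": TCP orientation; "ft_force": force on the tool from outside, world axes, zero at the start; "torque": the same for the moment, N m; "grip_width": finger opening in m; "gripper_force": force on a finger pad.
Only numpy, scipy, OpenCV 4.12 (cv2) and the standard library are available. Lean on these libraries where they do the work, as an engineer would, in place of code of your own. Each camera call takes 0.05 s, during which the arm holds its last target. There are 200 camera calls.

## Working session

There is one attempt and no reset: what is moved stays moved. The work goes in short steps, Python scripts to look and compute and a tool call to move; the robot and the scene stay as the last step left them, time stands still between calls to the robot, and variables do not carry over. Pictures are saved under pics/ and viewed, at most 10 in all, crops included, and the job is handed in when it is done.

Besides the shell and the picture viewer there is one more tool, called as name(argument=value, ...) on one line, values as JSON. move_arm: Moves the arm, as the interface text tells. Its arguments: {"type":"object","properties":{"motion":{"type":"array","items":{"type":"array"}},"grip_force":{"type":"number"}},"required":["motion"]}

```bash
mkdir -p pics; cat > h.py <<'E'
import numpy as np, cv2
from bench import bot, eyes, spot_in, regions_of, tip_of
def pts(c, mask):
    m = mask & (c["range_z"]>0); v,u = np.nonzero(m); d=c["range_z"][v,u]
    p = np.stack([(u-c["cx"])/c["fx"]*d, -(v-c["cy"])/c["fy"]*d, -d, np.ones_like(d)])
    return (np.linalg.inv(c["view"])@p)[:3].T, c["frame"][v,u]
E
python3 - <<'E'
from h import *
ims=[]
for n in ("top","side"):
    c=eyes.capture(n); ims.append(c["frame"])
    for t in ("canister_a","tray"):
        for r in regions_of(n,t):
            P,_=pts(c,r["region"])
            if len(P)<20: continue
            top=P[P[:,2]>np.percentile(P[:,2],95)-.006]
            print(n,t,round(r["conf"],2),np.round(r["at"]),len(P),"med",np.median(P,0).round(3),"lo",np.percentile(P,2,axis=0).round(3),"hi",np.percentile(P,98,axis=0).round(3),"topc",((np.percentile(top,2,axis=0)+np.percentile(top,98,axis=0))/2).round(3), c["frame"][r["region"]].mean(0).round())
    cv2.imwrite(f"pics/{n}0.png",c["frame"][:,:,::-1])
s=bot.sense(); print(s, bot.grip_depth)
E
```

```text
top canister_a 0.97 [209. 161.] 2310 med [0.626 0.174 0.108] lo [0.607 0.15  0.004] hi [0.664 0.207 0.113] topc [0.637 0.18  0.11 ] [226. 151. 182.]
top canister_a 0.9 [248. 222.] 2085 med [0.531 0.107 0.109] lo [0.51  0.081 0.008] hi [0.567 0.137 0.112] topc [0.54  0.111 0.11 ] [149. 201. 168.]
top canister_a 0.82 [380. 237.] 2064 med [ 0.526 -0.084  0.109] lo [ 0.504 -0.114  0.009] hi [ 0.561 -0.057  0.112] topc [ 0.534 -0.087  0.109] [155. 208. 174.]
top canister_a 0.79 [227. 285.] 2078 med [0.437 0.128 0.109] lo [0.411 0.102 0.   ] hi [0.47  0.16  0.112] topc [0.441 0.132 0.11 ] [236. 172. 205.]
top canister_a 0.61 [131. 228.] 2520 med [0.512 0.27  0.108] lo [0.489 0.249 0.001] hi [0.547 0.308 0.112] topc [0.519 0.279 0.11 ] [144. 187. 158.]
top tray 0.67 [495. 303.] 9682 med [ 0.455 -0.272  0.005] lo [ 0.384 -0.343  0.001] hi [ 0.528 -0.197  0.014] topc [ 0.456 -0.27   0.012] [195. 250. 237.]
side canister_a 0.89 [342. 249.] 4073 med [ 0.514 -0.106  0.077] lo [ 0.5   -0.121  0.005] hi [ 0.553 -0.069  0.11 ] topc [ 0.529 -0.092  0.107] [169. 189. 163.]
side canister_a 0.78 [281. 
[... 606 characters left out ...]
[ 1.23608647,  0.46892623, -0.04858915,  1.53284124,  0.02407917,
        1.14097936, -0.08228985]), 'joint_vel': array([ 0.00085329, -0.00285342,  0.00052145, -0.00381766, -0.00143571,
       -0.00108948, -0.00057397]), 'joint_torque': array([-1.96257911e-04, -5.07271993e+01, -8.04339442e-02, -2.35977244e+01,
       -6.11411151e-02,  3.47817130e-02,  9.80684717e-05]), 'tcp_pos': array([ 0.20320766, -0.64352413,  0.222208  ]), 'tcp_rot': array([ 9.88332056e-01,  1.52314362e-01, -3.25683582e-05, -2.84048125e-04]), 'ft_force': array([ 0.54802281,  0.54177124, -0.20814431]), 'torque': array([-0.00405223, -0.03092677,  0.01620397]), 'gripper_force': 0.0, 'grip_width': 0.08680772017335794} 0.0187
```

View pics/top0.png

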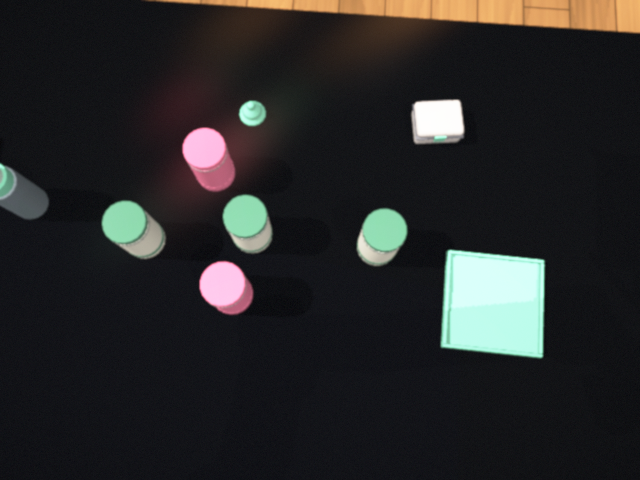

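View pics/side0.png

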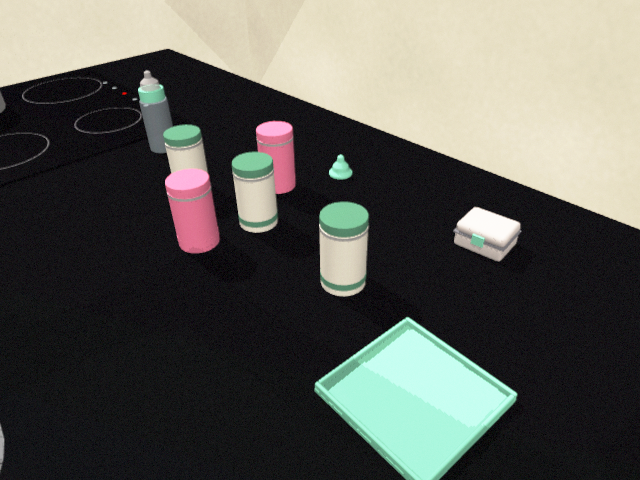

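The three white and green canisters are in the top view at about (381,232), (246,219) and (130,225). The pink look-alikes are at (207,155) and (224,284), and the tray is at (495,303). I'll go to the canister nearest the tray first, at about (0.534, -0.087).

move_arm(motion=[[[0,0,0],8.75,1],[[0,0,0],8.75,1],[[0.03,-0.05,0],0,1],[[0.03,-0.05,0],0,1],[[0.03,-0.05,0],0,1],[[0.03,-0.05,0],0,1],[[0.03,-0.05,0],0,1],[[0.03,-0.05,0],0,1],[[0.03,-0.05,0],0,1],[[0.03,-0.05,0],0,1],[[0.03,-0.05,0],0,1],[[0.03,-0.05,0],0,1]], grip_force=20)

```text
clock: 1.8
tcp_pos: [0.5039, -0.142, 0.2229]
tcp_rot: [1.0, 0.0, 0.0, 0.0]
ft_force: [0.3, -0.4, -0.4]
grip_width: 0.0871
gripper_force: 0.0
```

move_arm(motion=[[[0.015,-0.028,0],0,1],[[0.015,-0.028,0],0,1],[[0,0,0],0,1],[[0,0,0.04],0,1],[[0,0,0.04],0,1],[[0,0,0.04],0,1],[[0,0,0.025],0,1],[[0,0,0.01],0,1],[[0,0,0],0,1],[[0,0,0],0,0.5],[[0,0,0],0,0.5],[[0,0,0],0,0.5]])

```text
clock: 3.3
tcp_pos: [0.5334, -0.0877, 0.0682]
tcp_rot: [1.0, 0.0, 0.001, 0.0]
ft_force: [-0.2, -1.7, 1.2]
grip_width: 0.0648
gripper_force: 0.9
```

move_arm(motion=[[[0,0,0],0,0.5],[[0,0,0],0,0.5],[[0,0,-0.01],0,0.5],[[0,0,-0.02],0,0.5],[[0,0,0],0,0.5],[[0,0,0],0,0.5],[[0,0,0],0,0.5],[[0,0,0],0,0.5]])

```text
clock: 4.3
tcp_pos: [0.5327, -0.0875, 0.097]
tcp_rot: [1.0, 0.0, -0.001, -0.0]
ft_force: [-0.3, -0.4, -1.4]
grip_width: 0.0622
gripper_force: 20.0
```

```bash
cat > chk.py <<'E'
from h import *
F=[]
for i in range(3):
    F.append(bot.sense()["ft_force"]); c=eyes.capture("side")
print(np.round(F,2))
for r in regions_of("side","canister_a"):
    P,_=pts(c,r["region"])
    if len(P)>50: print(round(r["conf"],2),np.round(r["at"]),np.median(P,0).round(3),np.percentile(P[:,2],[2,98]).round(3))
E
python3 chk.py
```

```text
[[-0.31 -0.44 -1.4 ]
 [ 0.21 -0.55 -0.41]
 [-0.55 -0.1  -1.06]]
0.98 [192. 207.] [0.427 0.107 0.071] [0.002 0.109]
0.78 [254. 193.] [0.523 0.088 0.07 ] [0.003 0.109]
0.75 [338. 238.] [ 0.509 -0.104  0.095] [0.033 0.139]
0.64 [275. 165.] [0.617 0.154 0.056] [-0.     0.172]
```

Canister A is clear of the ledge and reads about 1 N, so it is empty. I'll put it back and go to B.

move_arm(motion=[[[0,0,0.015],0,0.5],[[0,0,0.01],0,0.5],[[0,0,0.004],0,0.5],[[0,0,0.001],0,0.5],[[0,0,0],0,0.5],[[0,0,0],0,1],[[0,0,0],0,1],[[0,0,0],0,1],[[0,0,0],0,1],[[0,0,-0.04],0,1],[[0,0,-0.04],0,1],[[0,0,-0.02],0,1]])

```text
clock: 6.0
tcp_pos: [0.5341, -0.0876, 0.1698]
tcp_rot: [1.0, 0.0, 0.002, 0.0]
ft_force: [0.2, -0.4, -1.2]
grip_width: 0.0871
gripper_force: 0.0
```

move_arm(motion=[[[0,-0.03,0],0,1],[[0,-0.05,0],0,1],[[0,-0.05,0],0,1],[[0.006,-0.04,0],0,1],[[0,-0.028,0],0,1],[[0,0,0],0,1],[[0,0,0.04],0,1],[[0,0,0.04],0,1],[[0,0,0.018],0,1],[[0,0,0],0,1],[[0,0,0],0,0.5],[[0,0,0],0,0.5]])

```text
clock: 7.5
tcp_pos: [0.5401, 0.1106, 0.071]
tcp_rot: [1.0, 0.0, 0.001, -0.0]
ft_force: [0.8, -0.7, 0.5]
grip_width: 0.0745
gripper_force: 0.0
```

move_arm(motion=[[[0,0,0],0,0.5],[[0,0,0],0,0.5],[[0,0,0],0,0.5],[[0,0,-0.01],0,0.5],[[0,0,-0.02],0,0.5],[[0,0,0],0,0.5],[[0,0,0],0,0.5],[[0,0,0],0,0.5],[[0,0,0],0,0.5]])

```text
clock: 8.62
tcp_pos: [0.5385, 0.1104, 0.0989]
tcp_rot: [1.0, 0.0, -0.001, 0.0]
ft_force: [0.7, 0.2, -5.0]
grip_width: 0.0625
gripper_force: 20.0
```

```bash
python3 chk.py
```

```text
[[ 0.67  0.2  -5.02]
 [ 0.19  0.3  -5.42]
 [ 0.21  0.34 -4.69]]
0.95 [194. 206.] [0.427 0.108 0.071] [0.002 0.109]
0.76 [184. 152.] [0.507 0.256 0.09 ] [0.047 0.109]
0.75 [285. 169.] [0.628 0.15  0.044] [0.001 0.091]
0.65 [342. 246.] [ 0.512 -0.106  0.075] [0.002 0.11 ]
```

B weighs about 0.47 kg, so it is the full one. I'll lift it high and carry it over to the tray.

move_arm(motion=[[[0,0,-0.02],0,0.5],[[0,0,-0.04],0,0.5],[[0,0,-0.04],0,0.5],[[0,0,-0.03],0,0.5],[[0,0,0],0,0.5],[[-0.005,0.02,0],0,0.5],[[-0.01,0.04,0],0,0.5],[[-0.01,0.05,0],0,0.5],[[-0.01,0.05,0],0,0.5],[[-0.01,0.05,0],0,0.5],[[-0.01,0.05,0],0,0.5],[[-0.01,0.05,0],0,0.5]], grip_force=35)

```text
clock: 10.32
tcp_pos: [0.4725, -0.2008, 0.2275]
tcp_rot: [1.0, 0.0, -0.001, -0.0]
ft_force: [0.8, 0.0, -4.3]
grip_width: 0.0616
gripper_force: 35.0
```

move_arm(motion=[[[-0.01,0.04,0],0,0.5],[[-0.005,0.02,0],0,0.5],[[-0.004,0.012,0],0,0.5],[[0,0,0],0,0.5],[[0,0,0.03],0,0.5],[[0,0,0.04],0,0.5],[[0,0,0.03],0,0.5],[[0,0,0.02],0,0.5],[[0,0,0.01],0,0.5],[[0,0,0],0,0.5],[[0,0,0],0,0.5]])

```text
clock: 11.7
tcp_pos: [0.456, -0.2716, 0.1005]
tcp_rot: [1.0, 0.0, 0.001, 0.0]
ft_force: [0.1, 0.4, -4.1]
grip_width: 0.0615
gripper_force: 35.0
```

```bash
cat > chk2.py <<'E'
from h import *
s=bot.sense(); print(s["tcp_pos"].round(4), s["ft_force"].round(2))
c=eyes.capture("top")
for t in ("canister_a","tray"):
  for r in regions_of("top",t):
    P,_=pts(c,r["region"])
    if len(P)>50: print("top",t,round(r["conf"],2),np.round(r["at"]),np.percentile(P,[2,50,98],axis=0).round(3).tolist(),c["frame"][r["region"]].mean(0).round())
c=eyes.capture("side"); cv2.imwrite("pics/side1.png",c["frame"][:,:,::-1])
for r in regions_of("side","canister_a"):
    P,_=pts(c,r["region"])
    if len(P)>50: print("side",round(r["conf"],2),np.percentile(P,[2,50,98],axis=0).round(3).tolist())
E
python3 chk2.py
```

```text
[ 0.456  -0.2716  0.1005] [ 0.09  0.43 -4.06]
top canister_a 0.96 [506. 310.] [[0.426, -0.294, 0.004], [0.428, -0.262, 0.088], [0.44, -0.244, 0.141]] [179. 198. 178.]
top canister_a 0.64 [134. 231.] [[0.489, 0.249, 0.012], [0.512, 0.269, 0.109], [0.545, 0.306, 0.112]] [179. 221. 196.]
top canister_a 0.64 [212. 160.] [[0.607, 0.15, 0.004], [0.626, 0.174, 0.108], [0.664, 0.205, 0.112]] [242. 181. 207.]
top canister_a 0.55 [227. 285.] [[0.411, 0.102, 0.02], [0.437, 0.127, 0.109], [0.469, 0.158, 0.112]] [242. 190. 218.]
top tray 0.75 [478. 328.] [[0.382, -0.342, 0.001], [0.419, -0.248, 0.005], [0.525, -0.195, 0.015]] [223. 251. 246.]
side 0.91 [[0.603, 0.147, -0.001], [0.619, 0.158, 0.066], [0.66, 0.203, 0.109]]
side 0.83 [[0.498, -0.12, 0.002], [0.504, -0.104, 0.045], [0.538, -0.071, 0.109]]
side 0.79 [[0.407, 0.099, -0.0], [0.427, 0.108, 0.07], [0.463, 0.155, 0.109]]
side 0.56 [[0.485, 0.246, 0.038], [0.507, 0.257, 0.089], [0.543, 0.305, 0.109]]
side 0.55 [[0.422, -0.303, 0.033], [0.431, -0.283, 0.107], [0.463, -0.249, 0.14]]
```

View pics/side1.png

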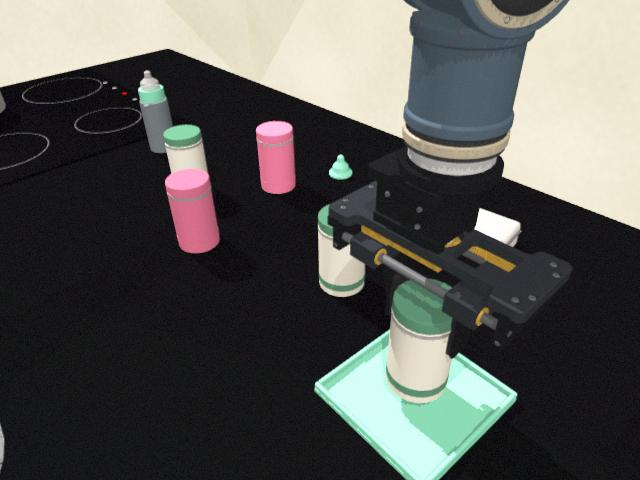

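B is held upright over the middle of the tray, around pixel (420,345), with its underside about 30 mm up. I'll lower it slowly.

move_arm(motion=[[[0,0,0.01],0,0.5],[[0,0,0.008],0,0.5],[[0,0,0.002],0,0.5],[[0,0,0.002],0,0.5],[[0,0,0.001],0,0.5],[[0,0,0.001],0,0.5],[[0,0,0],0,0.5],[[0,0,0],0,0.5]])

```text
clock: 12.95
tcp_pos: [0.4552, -0.2717, 0.0757]
tcp_rot: [1.0, 0.0, 0.0, 0.0]
ft_force: [-0.1, 0.1, -5.4]
grip_width: 0.0621
gripper_force: 35.0
```

Still bearing the weight, so it isn't touching yet. I'll go down in 1 mm steps.

move_arm(motion=[[[0,0,0.001],0,0.5],[[0,0,0],0,0.5],[[0,0,0],0,0.5]])

```text
clock: 13.32
tcp_pos: [0.4554, -0.2718, 0.0754]
tcp_rot: [1.0, 0.0, 0.0, 0.0]
ft_force: [-2.2, 0.9, 5.7]
grip_width: 0.0617
gripper_force: 35.0
```

move_arm(motion=[[[0,0,0.001],0,0.5],[[0,0,0],0,0.5],[[0,0,0],0,0.5]])

```text
clock: 13.7
tcp_pos: [0.4554, -0.2718, 0.0753]
tcp_rot: [1.0, 0.0, 0.0, 0.0]
ft_force: [-4.3, 1.5, 13.3]
grip_width: 0.0615
gripper_force: 35.0
```

move_arm(motion=[[[0,0,0.001],0,0.5],[[0,0,0],0,0.5],[[0,0,0],0,0.5]])

```text
clock: 14.08
tcp_pos: [0.4555, -0.2718, 0.0752]
tcp_rot: [1.0, 0.0, 0.0, 0.0]
ft_force: [-6.1, 2.5, 20.3]
grip_width: 0.0618
gripper_force: 35.0
```

It is on the tray floor. I'll back off 2 mm of the preload, release and retreat upward.

move_arm(motion=[[[0,0,-0.001],0,0.5],[[0,0,-0.001],0,0.5],[[0,0,0],0,0.5],[[0,0,0],0,0.85],[[0,0,0],0,1],[[0,0,0],0,1],[[0,0,0],0,1],[[0,0,-0.02],0,1],[[0,0,-0.04],0,1],[[0,0,-0.05],0,1],[[0,0,-0.05],0,1],[[0,0,0],0,1]])

```text
clock: 15.58
tcp_pos: [0.4576, -0.2728, 0.2389]
tcp_rot: [1.0, 0.0, 0.004, 0.002]
ft_force: [0.1, -0.3, -0.1]
grip_width: 0.0874
gripper_force: 0.0
```

move_arm(motion=[[[0,0.05,0],0,1],[[0,0.05,0],0,1],[[0,0.05,0],0,1],[[0,0.05,0],0,1],[[0,0.05,0],0,1],[[0,0,0],0,1]])

```text
clock: 16.32
tcp_pos: [0.4522, -0.5258, 0.2319]
tcp_rot: [1.0, -0.003, -0.002, 0.0]
ft_force: [-0.1, 0.2, -0.2]
grip_width: 0.087
gripper_force: 0.0
```

```bash
python3 chk2.py
```

```text
[ 0.4522 -0.5258  0.2319] [-0.12  0.23 -0.15]
top canister_a 0.92 [132. 230.] [[0.489, 0.249, 0.008], [0.512, 0.269, 0.108], [0.544, 0.305, 0.112]] [173. 216. 190.]
top canister_a 0.91 [380. 237.] [[0.502, -0.115, 0.001], [0.524, -0.084, 0.109], [0.56, -0.056, 0.112]] [169. 220. 190.]
top canister_a 0.9 [226. 286.] [[0.411, 0.102, 0.006], [0.437, 0.127, 0.109], [0.468, 0.16, 0.112]] [240. 197. 220.]
top canister_a 0.85 [503. 297.] [[0.426, -0.297, 0.014], [0.451, -0.259, 0.113], [0.482, -0.24, 0.117]] [191. 238. 213.]
top tray 0.97 [480. 319.] [[0.383, -0.343, 0.001], [0.438, -0.255, 0.005], [0.529, -0.196, 0.015]] [221. 252. 246.]
side 0.9 [[0.498, -0.12, 0.003], [0.512, -0.106, 0.076], [0.552, -0.066, 0.11]]
side 0.86 [[0.603, 0.147, 0.002], [0.619, 0.158, 0.067], [0.656, 0.199, 0.109]]
side 0.83 [[0.422, -0.303, 0.005], [0.435, -0.284, 0.091], [0.479, -0.247, 0.115]]
side 0.77 [[0.485, 0.246, 0.038], [0.507, 0.257, 0.089], [0.543, 0.304, 0.109]]
```

View pics/side1.png

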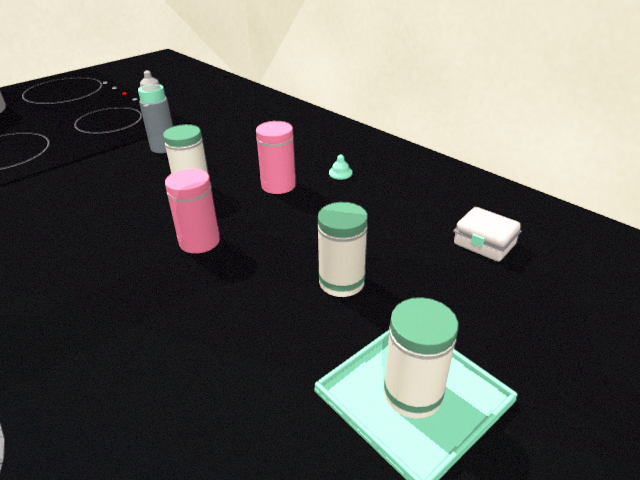

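The full canister stands upright in the tray, around (418,358). The two empties stand upright on the ledge at (342,250) and (185,150), and the arm is clear of everything.

```bash
python3 -c "
from bench import bot
print(bot.job_done())"
```

```text
the job is handed in; nothing more can be done
None
```

The full canister (about 0.47 kg by the wrist force) stands upright in the mint tray, both empties stand upright on the ledge, and the job is handed in; the third canister was never lifted, since the second was clearly the full one.

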